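Gauge the hammer eyes and lay the good head in the tray

TASK

Two hammer heads lie in the wooden rack; try the red-handled plug gauge in their eyes where they lie to find the one it passes, fully down to its shoulder, and afterwards stand the gauge back in its block. Then lift that head out of the rack by its ends, put it down on the rubber pad and let go, take it again by its sides and lay it, eye up and without dropping it, across the green tray on the tray's floor. Leave the tight head lying in its rack and everything else where it is.

Things in the scene. Friction and masses are not known exactly. Their poses are not given: they have to be found in the camera images.
- gauge: plug gauge, 0.1 kg, origin at the tip, z up: steel plug 14 mm thick, 24 mm long, first 4 mm tapered from 9 mm; shoulder disc 30 mm wide, 4 mm thick; red round handle 20 mm thick from 28 to 78 mm above the tip. In a good eye it goes down to the shoulder (tip 4 mm above the head's underside); in the tight one the tip stops 9 mm deep. Starts upright in the stand.
- stand: fixed dark wooden block 60 x 60 x 30 mm with an upright hole 20 mm wide through its middle. Origin at the centre of its underside on the bench. The gauge stands in it with the shoulder on the block's top, tip 6 mm above the bench.
- head_1: steel hammer head 62 (x) x 32 (y) x 28 mm high, 0.18 to 0.36 kg, loose; flat ends (25 mm round, 24 mm square), flat sides. Origin: centre of underside, z up. Round eye down its middle, 17 mm wide on top. In one head it is 17 mm all through; in the other it narrows to 11 mm at a ledge 9 mm down. Which lies in which channel varies. Starts in a rack channel, x along the channel, eye up.
- head_2: steel hammer head 62 (x) x 32 (y) x 28 mm high, 0.18 to 0.36 kg, loose; flat ends (25 mm round, 24 mm square), flat sides. Origin: centre of underside, z up. Round eye down its middle, 17 mm wide on top. In one head it is 17 mm all through; in the other it narrows to 11 mm at a ledge 9 mm down. Which lies in which channel varies. Starts in a rack channel, x along the channel, eye up.
- rack: fixed pale wooden rack: board 130 (x) x 124 (y) x 8 mm with three ribs along x, 56 mm long, 12 mm thick, 30 mm high above the board, at y = -50, 0, +50 mm. Between them two open-ended channels 38 mm wide; a head lies on the board in each, its ends about 3 mm past the ribs, so only its ends can be gripped. Origin: centre of underside, on the bench.
- pad: fixed black rubber pad 130 (x) x 110 (y) x 4 mm, axes along its sides. Origin at the centre of its underside, on the bench.
- tray: fixed green open tray, outside 86 (x) x 216 (y) x 44 mm, walls 8 mm, floor 8 mm thick: inside 70 x 200 mm, 36 mm deep. A head lies across it (its length along the tray's x, either way round) with 4 mm to spare at each end, so fingers have room only at the head's sides. Origin: centre of underside, on the bench.
- done_head: finished hammer head of the same size, its eye filled with dark wood and brass, lying across the tray about 65 mm from the tray's middle towards the tray's +y end. Origin at the centre of its underside. Bystander, loose: not to be moved.
- hammer: hammer 240 mm long lying on the left of the bench. Origin under its middle. Bystander, loose: not to be moved.
- punch_cup: brass cup 70 mm wide, 80 mm high, at the back of the bench. Origin at the centre of its underside. Bystander, loose: not to be moved.
- chisel: small steel chisel about 115 mm long, 8 mm high, lying at the back behind the stand. Origin under its middle. Bystander, loose: not to be moved.
- bench_block: dark wooden block 70 x 45 x 35 mm at the back. Origin at the centre of its underside. Bystander, loose: not to be moved.
- weight: brass knobbed weight 44 mm wide, 48 mm high, on the right of the bench. Origin at the centre of its underside. Bystander, loose: not to be moved.
- polish: amber glass jar 64 mm wide, 70 mm high, at the right back. Origin at the centre of its underside. Bystander, loose: not to be moved.
There are look-alikes about, which are no part of the job. Several things look just like the pad: the one meant starts farthest from the robot's base.

How it is judged:
By the outcome, as a careful person would: the job done as asked, in the order asked, and still so for the second after the job is handed in, with the robot touching nothing.
It also fails if it takes over 72 s, if anything falls off the work surface, if the arm or the gripper's body presses on something with over 40 N, if the wrist force passes 120 N, or if a joint passes its speed limit or range.

ROBOT

A 6-joint arm with a two-finger parallel gripper is mounted at the origin on the work surface. World frame = base frame: x ahead of the robot, y to its left, z up, the work surface at z = 0. Lengths are in mm, angles in rad, forces in N, time in s.
With the tool pointing down it reaches from about 350 to 775 mm from the base axis. Payload 7.3 kg.
Tool frame: the origin (TCP) lies at the very end of the fingers, on their centre line; the grasp point (between the pads) lies bot.grip_point_offset behind it (bot.grip_point_offset is the distance from the TCP to the grasp point, in mm); z points along the fingers, y is the line along which they close (so a half turn about z gives the same grasp; the last joint's range is limited). The gripper opens to 92 mm and grips with 3 to 60 N. Pads are 19 mm wide; open, the fingers measure 130 mm over their backs; the gripper's body (75 mm by 190 mm) begins 47 mm behind the grasp point.
Start: joints at [1.058, 0.342, 1.524, -0, 1.275, -0.146], TCP at [188.268, 490.102, 226.741] pointing down, gripper open.
Joint ranges: [-2.53, 2.53], [-0.77, 2.02], [0.04, 2.7], [-1, 4.14], [0.28, 2.66], [-3.11, 3.11]. Speed limits (rad/s): [2.57, 2.57, 3.14, 3.14, 3.14, 3.14].

INTERFACE

Orientations are given as [roll, pitch, yaw] about the fixed x, y, z axes, in that order (R = Rz(yaw) Ry(pitch) Rx(roll)).
In Python, from plant import bot gives the robot as it stands. The module is installed in compiled form; this text tells all that it offers.
- The arm moves only by the tool carry_out, never from a script. Its argument "plan" is a list of rows, each an object of numbers: "tx", "ty", "tz": the shift along the world's x, y, z in mm; "rx", "ry", "rz": the turn, a rotation vector about the world's x, y, z in rad. A call has 1 to 12 rows; each row shifts and turns the commanded pose from where the row before left it; what a row does not reach is not made up. A row lasts 1/10 s, in which the tool goes at most 50 mm and 8.59 degrees, less where a joint would pass 70% of its speed; a pose out of reach is approached as far as the arm can. A call with a gripper value outside its range is refused whole. "gripper" is the closure, from 0 (fully open) to 1 (shut), set as the call begins (left out, the last holds). The fingers move at their own pace and stop on an object; the grip force is fixed at half the most. Time passes only in rows, so rows that do not move let the fingers close. It gives the time, the measured TCP pose, the force, the opening and the grip force at its end, in the units of the state.
- bot.get_obs(): the state, without advancing time (a new reading comes with each control period).
- bot.capture(name): name is "side" or "top" or "wrist"; returns the picture (480x640x3 uint8, red, green, blue); there is no depth.
- bot.camera_model(name): a dict with "camera_matrix" (3x3 intrinsics, pixels), "R" (3x3) and "t" (3): a world point X has camera coordinates R X + t. Camera axes: x right, y down, z forward; pixel columns grow to the right and rows downward; lengths in mm; the calibration is good to about 2 mm. A picture is of the moment at which its call begins: read the wrist's pose just before it. camera_model takes no time and is no camera call; for the wrist camera it gives the pose at the moment of the call.
- bot.close_job(): hands the job in; it is judged then, once.
The state is a dict: "time": time; "joint_positions": joint angles; "dq": joint speeds; "tau": joint torques, N m; "tool_pos": TCP position; "tcp_rot": TCP orientation; "contact_force": force on the tool from outside, world axes, zero at the start; "moment": the same for the moment, N m; "grip_width": finger opening in mm; "finger_force": force on a finger pad.
Only numpy, scipy, OpenCV 4.12 (cv2) and the standard library are available. Lean on these libraries where they do the work, as an engineer would, in place of code of your own. Each camera call takes 0.05 s, during which the arm holds its last target. There are 200 camera calls.

## Working session

There is one attempt and no reset: what is moved stays moved. The work goes in short steps, Python scripts to look and compute and a tool call to move; the robot and the scene stay as the last step left them, time stands still between calls to the robot, and variables do not carry over. Pictures are saved under pics/ and viewed, at most 10 in all, crops included, and the job is handed in when it is done.

Besides the shell and the picture viewer there is one more tool, called after ">>>" by a JSON object that holds its "method" and its "body". carry_out: Moves the arm, as the interface text tells. Its arguments: {"type":"object","properties":{"plan":{"type":"array"},"gripper":{"type":"number"}},"required":["plan"]}

```bash
mkdir -p pics; ls; python3 - <<'E'
from plant import bot
import cv2,numpy as np
np.set_printoptions(suppress=True,precision=3)
print(bot.grip_point_offset,bot.get_obs())
for n in("top","side"):
    im=bot.capture(n);cv2.imwrite(f"pics/{n}0.png",im[:,:,::-1]);m=bot.camera_model(n)
    print(n,m["camera_matrix"].tolist(),m["R"].tolist(),m["t"].tolist(), -m["R"].T@m["t"])
E
```

```text
pics
18.8 {'time': 0.0, 'joint_positions': array([ 1.058,  0.343,  1.525, -0.   ,  1.275, -0.146]), 'dq': array([-0.001, -0.002,  0.002,  0.   ,  0.001,  0.   ]), 'tau': array([ -0.003, -43.125, -24.422,   0.071,   0.056,  -0.   ]), 'tool_pos': array([188.069, 489.718, 226.052]), 'tcp_rot': array([-3.14 , -0.   ,  2.775]), 'contact_force': array([ 0.147,  0.507, -0.8  ]), 'moment': array([-0.01 , -0.028,  0.027]), 'finger_force': 0.0, 'grip_width': 91.89146557056405}
top [[508.6798303038451, 0.0, 324.9959318967264], [0.0, 508.6798303038451, 241.02729370897822], [0.0, 0.0, 1.0]] [[-0.07459891345566212, -0.997213187515119, -0.0009277699990388984], [-0.972302889517667, 0.07294202691699664, -0.2220507864089564], [0.22149964592935692, -0.015662673947210107, -0.975034659639335]] [48.46173337192676, 555.3007299883684, 1289.1608189087244] [ 257.987   28.014 1380.326]
side [[598.711599976655, 0.0, 321.7141201574363], [0.0, 598.711599976655, 239.8681858176599], [0.0, 0.0, 1.0]] [[0.9222043846583828, -0.3866996983028822, -0.001554428934814103], [-0.2059296047476783, -0.4876922279190807, -0.8483803915200944], [0.3273103585365402, 0.7827002198541813, -0.5293848269783505]] [-509.3949446048728, 154.86852434838002, 1275.0066636029171] [   84.335 -1119.403   805.565]
```

View pics/top0.png

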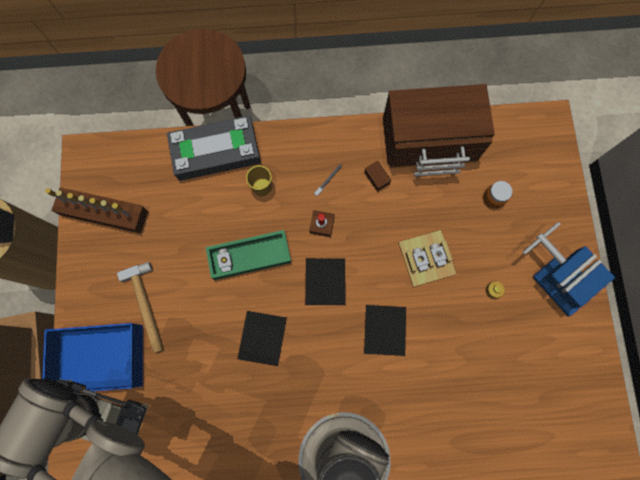

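View pics/side0.png

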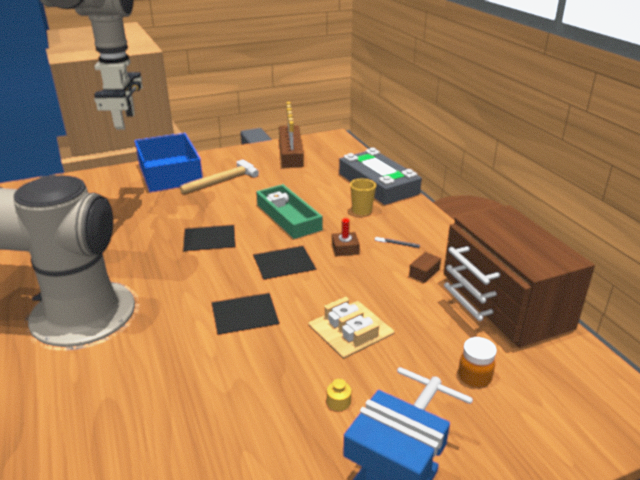

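The top view shows the stand and gauge at (321,222), the rack at (428,258) with heads at (421,259) and (438,254), and the tray at (249,255) with done_head at (224,260). The three black pads are at (325,281), (262,338) and (385,330). The side view agrees.

```bash
cat > h.py <<'E'
from plant import bot
import cv2,numpy as np
np.set_printoptions(suppress=True,precision=2)
def snap(n,f=None):
    m=bot.camera_model(n); im=bot.capture(n)
    if f: cv2.imwrite("pics/"+f,im[:,:,::-1])
    return im,m
def ray(m,uv):
    uv=np.atleast_2d(uv).astype(float); d=np.c_[uv,np.ones(len(uv))]@np.linalg.inv(m["camera_matrix"]).T
    return -m["R"].T@m["t"], d@m["R"]
def onz(m,uv,z):
    c,d=ray(m,uv); return (c+d*((z-c[2])/d[:,2])[:,None])[:,:2]
def proj(m,X):
    p=(np.atleast_2d(X)@m["R"].T+m["t"])@m["camera_matrix"].T; return p[:,:2]/p[:,2:]
def blobs(mask,amin):
    cs,_=cv2.findContours(mask.astype(np.uint8),cv2.RETR_EXTERNAL,cv2.CHAIN_APPROX_NONE)
    return [c for c in cs if cv2.contourArea(c)>amin]
def rect(m,c,z):
    p=onz(m,c.reshape(-1,2),z).astype(np.float32); r=cv2.minAreaRect(p); 
    (w,h),a=r[1],np.radians(r[2]); a=a if w>h else a+np.pi/2
    return np.array(r[0]),max(w,h),min(w,h),(a+np.pi/2)%np.pi-np.pi/2  # centre, long, short, long-axis yaw
E
python3 - <<'E'
from h import *
im,m=snap("top"); hsv=cv2.cvtColor(im,cv2.COLOR_RGB2HSV)
for n,msk,z,a in(("pads",(im.max(2)<40),4,800),("tray",cv2.inRange(hsv,(60,100,40),(90,255,255))>0,44,1000),("rack",cv2.inRange(hsv,(18,50,120),(32,150,255))>0,8,500),("red",cv2.inRange(hsv,(174,180,90),(180,255,255))>0,74,5)):
    for c in blobs(msk,a):
        r=rect(m,c,z); print(n,r,c.reshape(-1,2).mean(0),np.hypot(*r[0]))
print("stand",onz(m,[[323,222]],30))
print(bot.camera_model("wrist"),bot.get_obs()["tool_pos"])
E
```

```text
pads (array([219.02, 700.52]), 223.80007934570312, 62.42629623413086, np.float64(1.0421359472287932)) [ 68.77 394.64] 733.9639586262427
pads (array([319.99, 193.21]), 124.43525695800781, 103.72831726074219, np.float64(-0.24040341844339785)) [262.27 337.42] 373.79367137154327
pads (array([ 316.59, -135.15]), 123.3020248413086, 103.0772476196289, np.float64(-0.12352659926363607)) [384.81 330.08] 344.23437127937393
pads (array([459.8 ,  14.41]), 120.87538146972656, 103.41987609863281, np.float64(-0.0747639865462304)) [324.71 281.26] 460.0244692072594
pads (array([ 405.11, -780.59]), 690.9478149414062, 27.974069595336914, np.float64(-0.0004555337044580554)) [618.09 285.49] 879.4531612492945
tray (array([540.18, 214.87]), 212.4202423095703, 88.3880615234375, np.float64(-1.419658605981537)) [247.91 254.71] 581.3470994401481
rack (array([ 502.91, -271.38]), 130.6323699951172, 126.88562774658203, np.float64(0.21042940721650205)) [427.09 257.83] 571.4618757052792
stand [[618.59   7.79]]
{'camera_matrix': array([[337.56,   0.  , 317.63],
       [  0.  , 337.56, 238.5 ],
       [  0.  ,   0.  ,   1.  ]]), 'R': array([[ 0.36,  0.93, -0.  ],
       [ 0.9 , -0.34,  0.27],
       [ 0.25, -0.1 , -0.96]]), 't': array([-524.43,  -32.78,  389.82])} [188.1  489.85 226.23]
```

>>> {"method": "carry_out", "body": {"plan": [{"tx":22,"ty":-42,"tz":5,"rz":0.03},{"tx":22,"ty":-42,"tz":5,"rz":0.03},{"tx":22,"ty":-42,"tz":5,"rz":0.03},{"tx":22,"ty":-42,"tz":5,"rz":0.03},{"tx":22,"ty":-42,"tz":5,"rz":0.03},{"tx":22,"ty":-42,"tz":5,"rz":0.03},{"tx":22,"ty":-42,"tz":5,"rz":0.03},{"tx":22,"ty":-42,"tz":5,"rz":0.03},{"tx":22,"ty":-42,"tz":5,"rz":0.03},{"tx":22,"ty":-42,"tz":5,"rz":0.03},{"tx":22,"ty":-42,"tz":5,"rz":0.03},{"tx":22,"ty":-42,"tz":5,"rz":0.036}]}}

```text
invalid input at $.plan[0]: expected keys tx, ty, tz, rx, ry, rz
```

>>> {"method": "carry_out", "body": {"plan": [{"tx":22,"ty":-40},{},{},{}]}}

```text
invalid input at $.plan[0]: expected keys tx, ty, tz, rx, ry, rz
```

```bash
python3 - <<'E'
from h import *
im,m=snap("wrist","w1.png"); o=bot.get_obs(); print(o["tool_pos"],o["tcp_rot"],o["joint_positions"],o["time"])
E
```

```text
[188.13 489.92 226.35] [-3.14 -0.    2.77] [ 1.06  0.34  1.52  0.    1.28 -0.15] 0.2
```

View pics/w1.png

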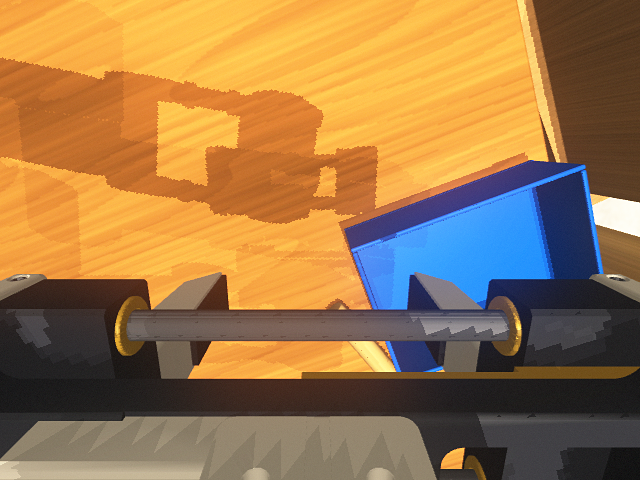

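>>> {"method": "carry_out", "body": {"plan": [{"tx":27,"ty":-36,"tz":5,"rx":0,"ry":0,"rz":0.03},{"tx":27,"ty":-36,"tz":5,"rx":0,"ry":0,"rz":0.03},{"tx":27,"ty":-36,"tz":5,"rx":0,"ry":0,"rz":0.03},{"tx":27,"ty":-36,"tz":5,"rx":0,"ry":0,"rz":0.03},{"tx":27,"ty":-36,"tz":5,"rx":0,"ry":0,"rz":0.03},{"tx":27,"ty":-36,"tz":5,"rx":0,"ry":0,"rz":0.03},{"tx":27,"ty":-36,"tz":5,"rx":0,"ry":0,"rz":0.03},{"tx":27,"ty":-36,"tz":5,"rx":0,"ry":0,"rz":0.03},{"tx":27,"ty":-36,"tz":5,"rx":0,"ry":0,"rz":0.03},{"tx":27,"ty":-36,"tz":5,"rx":0,"ry":0,"rz":0.03},{"tx":27,"ty":-36,"tz":5,"rx":0,"ry":0,"rz":0.03},{"tx":27,"ty":-36,"tz":5,"rx":0,"ry":0,"rz":0.036}]}}

```text
time: 1.4
tool_pos: [513.0, 56.4, 286.9]
tcp_rot: [3.141, -0.0, -3.141]
contact_force: [0.1, 0.1, -0.2]
grip_width: 92.2
finger_force: 0.0
```

>>> {"method": "carry_out", "body": {"plan": [{"tx":27,"ty":-36,"tz":10,"rx":0,"ry":0,"rz":0},{"tx":27,"ty":-36,"tz":10,"rx":0,"ry":0,"rz":0},{"tx":27,"ty":-36,"tz":10,"rx":0,"ry":0,"rz":0},{"tx":0,"ty":0,"tz":0,"rx":0,"ry":0,"rz":0},{"tx":0,"ty":0,"tz":0,"rx":0,"ry":0,"rz":0}]}}

```text
time: 1.9
tool_pos: [593.2, -50.5, 315.8]
tcp_rot: [3.141, -0.002, 3.139]
contact_force: [-0.4, 1.1, -0.8]
grip_width: 91.8
finger_force: 0.0
```

```bash
python3 - <<'E'
from h import *
im,m=snap("wrist","w2.png"); o=bot.get_obs(); print(o["tool_pos"],o["tcp_rot"],o["joint_positions"],o["dq"],o["time"])
import pickle;pickle.dump((im,m),open("w2.pkl","wb"))
E
```

```text
[592.78 -49.55 316.03] [ 3.14 -0.    3.14] [-0.21  0.43  1.15  0.    1.57 -1.78] [ 0.02 -0.02  0.02  0.    0.   -0.  ] 1.95
```

View pics/w2.png

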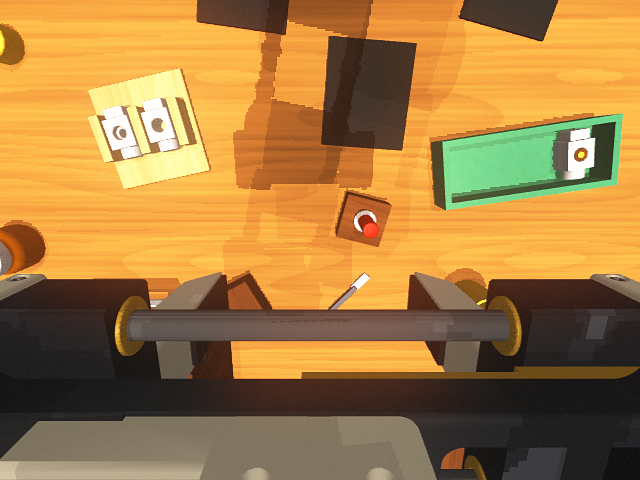

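The wrist view shows the rack at (150,130) with eyes near (121,133) and (158,125). The stand and gauge are at (364,219), the pad meant at (369,94), and the tray spans (432–620, 115–210) with done_head at (577,155).

```bash
python3 - <<'E'
from h import *
import pickle
im,m=pickle.load(open("w2.pkl","rb")); hsv=cv2.cvtColor(im,cv2.COLOR_RGB2HSV)
for p in((110,105),(100,100),(175,85),(350,210),(380,225),(370,90),(355,70),(500,160),(440,150),(120,133),(158,125),(115,120),(150,180)): print(p,im[p[1],p[0]],hsv[p[1],p[0]],end=";")
print()
box=np.zeros(im.shape[:2],bool); box[:260]=1
for n,msk,z,a in(("pad",im.max(2)<60,4,3000),("tray",cv2.inRange(hsv,(50,60,30),(90,255,255))>0,44,2000),("rack",cv2.inRange(hsv,(20,60,120),(32,165,255))>0,8,1500),("red",cv2.inRange(hsv,(0,190,90),(4,255,255))+cv2.inRange(hsv,(174,190,90),(180,255,255))>0,84,20)):
    for c in blobs(msk&box,a): print(n,rect(m,c,z),cv2.boundingRect(c))
cv2.imwrite("pics/c2.png",cv2.hconcat([cv2.resize(im[60:200,80:220,::-1],(400,400),interpolation=2),cv2.resize(im[170:260,320:410,::-1],(400,400),interpolation=2)]))
E
```

```text
(110, 105) [255 241 146] [ 26 109 255];(100, 100) [255 243 149] [ 27 106 255];(175, 85) [255 243 149] [ 27 106 255];(350, 210) [188  97  39] [ 12 202 188];(380, 225) [206 110  50] [ 12 193 206];(370, 90) [62 48 36] [ 14 107  62];(355, 70) [55 35 24] [ 11 144  55];(500, 160) [117 216 141] [ 67 117 216];(440, 150) [78 69 38] [ 23 131  78];(120, 133) [154 119  91] [ 13 104 154];(158, 125) [160 128 100] [ 14  96 160];(115, 120) [255 253 251] [ 15   4 255];(150, 180) [255 244 149] [ 27 106 255];
tray (array([541.91, 214.94]), 215.9084930419922, 86.92169189453125, np.float64(-1.4213748635012822)) (442, 114, 181, 96)
rack (array([ 501.88, -270.12]), 128.90203857421875, 123.06903076171875, np.float64(0.20891506724165576)) (88, 68, 121, 121)
```

View pics/c2.png

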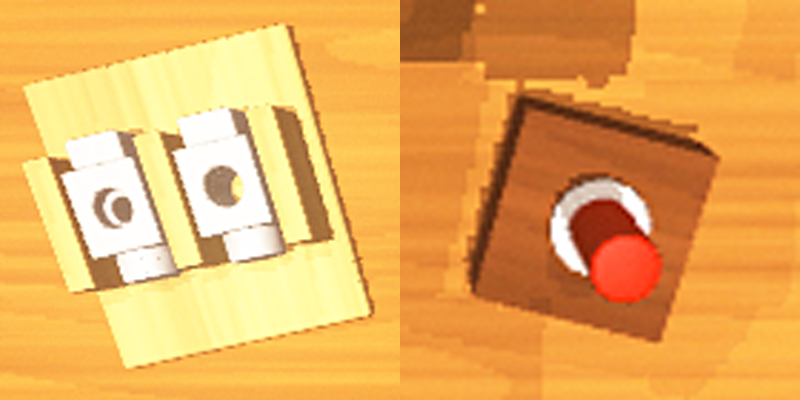

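The left (more -y) eye shows a ledge. The right eye at (158,125) shows the board through it, so it looks like the through one; the gauge has to confirm that. Gauge shoulder is near (365,221) and handle top near (370.6,230.3).

```bash
python3 - <<'E'
from h import *
import pickle
im,m=pickle.load(open("w2.pkl","rb")); hsv=cv2.cvtColor(im,cv2.COLOR_RGB2HSV)
for n,(u,v) in(("A(-y)",(120,133)),("B(+y)",(158,125))):
    s=np.zeros(im.shape[:2],bool); s[v-9:v+10,u-9:u+10]=1
    for c in blobs((im[:,:,2]<205)&s,30):
        p=onz(m,c.reshape(-1,2),36).astype(np.float32); print(n,cv2.minEnclosingCircle(p),cv2.contourArea(c))
yaw=.209; R=np.array([[np.cos(yaw),-np.sin(yaw)],[np.sin(yaw),np.cos(yaw)]])
for y in(-25,25): print("nominal",np.array([501.88,-270.12])+R@[0,y])
print("shoulder",onz(m,[[364.6,220.8]],34),"top",onz(m,[[370.2,229.9]],84),"stand",onz(m,[[363.2,219.1]],30))
st=onz(m,(np.array([[522,97],[718,155],[660,340],[475,290]])-[400,0])/4.444+[319.6,169.6],30);print(st)
c=onz(m,[[329,37],[416,44],[402,150],[322,141]],4); print("pad",c.mean(0),c)
print("tray in axis", np.pi/2-1.4214)
E
```

```text
A(-y) ((504.9437255859375, -295.72454833984375), 8.907670974731445) 93.5
B(+y) ((495.8083801269531, -246.79629516601562), 8.83469009399414) 147.0
nominal [ 507.07 -294.58]
nominal [ 496.69 -245.66]
shoulder [[617.65  12.5 ]] top [[617.72  12.39]] stand [[616.19  11.11]]
[[579.06 -11.34]
 [596.48  47.52]
 [654.06  32.83]
 [637.97 -24.47]]
pad [458.15  14.32] [[391.3  -35.44]
 [399.26  72.96]
 [526.94  63.73]
 [515.08 -43.95]]
tray in axis 0.14939632679489656
```

>>> {"method": "carry_out", "body": {"plan": [{"tx":5,"ty":12.4,"tz":-34,"rx":0,"ry":0,"rz":0},{"tx":5,"ty":12.4,"tz":-34,"rx":0,"ry":0,"rz":0},{"tx":5,"ty":12.4,"tz":-34,"rx":0,"ry":0,"rz":0},{"tx":5,"ty":12.4,"tz":-34,"rx":0,"ry":0,"rz":0},{"tx":5,"ty":12.4,"tz":-34,"rx":0,"ry":0,"rz":0},{"tx":0,"ty":0,"tz":0,"rx":0,"ry":0,"rz":0},{"tx":0,"ty":0,"tz":0,"rx":0,"ry":0,"rz":0}]}}

```text
time: 2.65
tool_pos: [617.7, 13.1, 147.4]
tcp_rot: [-3.142, -0.001, -3.14]
contact_force: [-0.3, 0.1, 1.0]
grip_width: 92.0
finger_force: 0.0
```

```bash
python3 - <<'E'
from h import *
im,m=snap("wrist","w3.png"); o=bot.get_obs(); print(o["tool_pos"],o["tcp_rot"],proj(m,[[617.7,12.4,84],[617.7,12.4,34]]))
E
```

```text
[618.62  12.45 148.7 ] [-3.14  0.   -3.14] [[316.25 254.41]
 [316.47 235.65]]
```

View pics/w3.png

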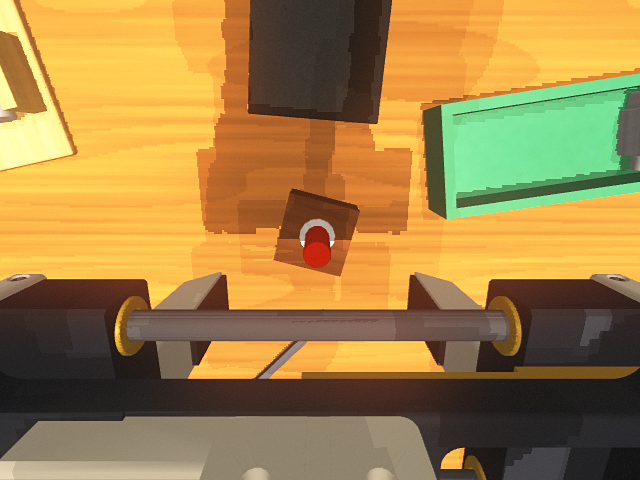

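The handle top shows at (317,254), which matches the predicted (316,254). I'll descend and grip.

>>> {"method": "carry_out", "body": {"plan": [{"tx":0,"ty":0,"tz":-26,"rx":0,"ry":0,"rz":0},{"tx":0,"ty":0,"tz":-26,"rx":0,"ry":0,"rz":0},{"tx":0,"ty":0,"tz":-26,"rx":0,"ry":0,"rz":0},{"tx":0,"ty":0,"tz":-26,"rx":0,"ry":0,"rz":0},{"tx":0,"ty":0,"tz":0,"rx":0,"ry":0,"rz":0},{"tx":0,"ty":0,"tz":0,"rx":0,"ry":0,"rz":0}]}}

```text
time: 3.3
tool_pos: [619.3, 11.6, 44.9]
tcp_rot: [-3.141, 0.003, 3.14]
contact_force: [0.2, 0.9, 0.7]
grip_width: 91.8
finger_force: 0.0
```

>>> {"method": "carry_out", "body": {"plan": [{"tx":0,"ty":0,"tz":0,"rx":0,"ry":0,"rz":0},{"tx":0,"ty":0,"tz":0,"rx":0,"ry":0,"rz":0},{"tx":0,"ty":0,"tz":0,"rx":0,"ry":0,"rz":0},{"tx":0,"ty":0,"tz":0,"rx":0,"ry":0,"rz":0},{"tx":0,"ty":0,"tz":0,"rx":0,"ry":0,"rz":0},{"tx":0,"ty":0,"tz":0,"rx":0,"ry":0,"rz":0},{"tx":0,"ty":0,"tz":0,"rx":0,"ry":0,"rz":0},{"tx":0,"ty":0,"tz":0,"rx":0,"ry":0,"rz":0}], "gripper": 1}}

```text
time: 4.1
tool_pos: [618.2, 12.1, 42.7]
tcp_rot: [3.141, -0.0, 3.141]
contact_force: [-0.4, -0.5, 0.2]
grip_width: 32.6
finger_force: 0.0
```

>>> {"method": "carry_out", "body": {"plan": [{"tx":0,"ty":0,"tz":0,"rx":0,"ry":0,"rz":0},{"tx":0,"ty":0,"tz":0,"rx":0,"ry":0,"rz":0},{"tx":0,"ty":0,"tz":0,"rx":0,"ry":0,"rz":0},{"tx":0,"ty":0,"tz":0,"rx":0,"ry":0,"rz":0}]}}

```text
time: 4.5
tool_pos: [618.2, 12.1, 42.7]
tcp_rot: [3.141, -0.0, 3.141]
contact_force: [-0.8, -0.2, -0.9]
grip_width: 19.6
finger_force: 30.0
```

```bash
python3 - <<'E'
from plant import bot
import numpy as np
for i in range(3):
    o=bot.get_obs(); print(o["tool_pos"],o["tcp_rot"],o["contact_force"],o["grip_width"],o["finger_force"])
E
```

```text
[618.20482455  12.12801275  42.66544294] [ 3.14147290e+00 -1.60746235e-04  3.14080546e+00] [-0.83742966 -0.22754509 -0.8587932 ] 19.603404590928324 29.999765753746033
[618.20482455  12.12801275  42.66544294] [ 3.14147290e+00 -1.60746235e-04  3.14080546e+00] [-0.83742966 -0.22754509 -0.8587932 ] 19.603404590928324 29.999765753746033
[618.20482455  12.12801275  42.66544294] [ 3.14147290e+00 -1.60746235e-04  3.14080546e+00] [-0.83742966 -0.22754509 -0.8587932 ] 19.603404590928324 29.999765753746033
```

>>> {"method": "carry_out", "body": {"plan": [{"tx":0,"ty":0,"tz":30,"rx":0,"ry":0,"rz":0},{"tx":0,"ty":0,"tz":40,"rx":0,"ry":0,"rz":0},{"tx":0,"ty":0,"tz":40,"rx":0,"ry":0,"rz":0},{"tx":-12,"ty":-43,"tz":0,"rx":0,"ry":0,"rz":0},{"tx":-12,"ty":-43,"tz":0,"rx":0,"ry":0,"rz":0},{"tx":-12,"ty":-43,"tz":0,"rx":0,"ry":0,"rz":0},{"tx":-12,"ty":-43,"tz":0,"rx":0,"ry":0,"rz":0},{"tx":-12,"ty":-43,"tz":0,"rx":0,"ry":0,"rz":0},{"tx":-12,"ty":-43,"tz":0,"rx":0,"ry":0,"rz":0},{"tx":0,"ty":0,"tz":0,"rx":0,"ry":0,"rz":0},{"tx":0,"ty":0,"tz":0,"rx":0,"ry":0,"rz":0},{"tx":0,"ty":0,"tz":0,"rx":0,"ry":0,"rz":0}]}}

```text
time: 5.7
tool_pos: [546.4, -245.0, 152.6]
tcp_rot: [3.141, -0.0, 3.141]
contact_force: [-0.8, 0.5, -1.2]
grip_width: 19.5
finger_force: 30.0
```

```bash
cat > eyes.py <<'E'
from h import *
im,m=snap("wrist","w4.png"); o=bot.get_obs(); print(o["tool_pos"],o["tcp_rot"],o["grip_width"])
for n,X in(("A",[506,-295.2,36]),("B",[496.2,-246.2,36])):
    u,v=np.round(proj(m,X)[0]).astype(int); r=int(337*11/(m["R"]@np.array(X)+m["t"])[2]); s=np.zeros(im.shape[:2],np.uint8); cv2.circle(s,(u,v),r,1,-1)
    print(n,u,v,r)
    for c in blobs((im[:,:,2]<205)&(s>0),60):
        p=onz(m,c.reshape(-1,2),36).astype(np.float32); print(n,cv2.minEnclosingCircle(p),cv2.fitEllipse(p))
E
python3 eyes.py
```

```text
[ 546.54 -244.63  152.66] [ 3.14 -0.   -3.14] 19.537567009057817
A 255 186 13
A ((504.84619140625, -296.0215759277344), 9.584393501281738) ((504.870849609375, -295.8798522949219), (17.81568717956543, 18.404626846313477), 35.572914123535156)
B 316 174 13
B ((496.198974609375, -245.91940307617188), 10.404345512390137) ((496.235595703125, -245.91958618164062), (19.774696350097656, 20.066370010375977), 2.314723491668701)
```

View pics/w4.png

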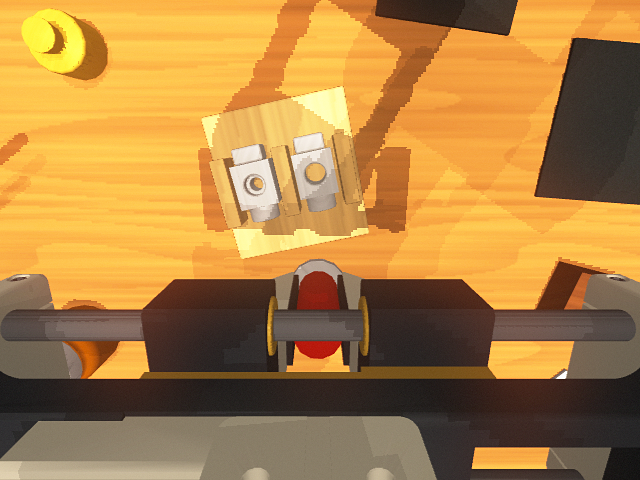

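The left eye at (256,184) has a ledge. The right eye at (316,173) is clear down to the board. The gauge is held straight.

```bash
cat > eyes2.py <<'E'
from h import *
m=bot.camera_model("wrist"); im=cv2.imread("pics/w4.png"); hsv=cv2.cvtColor(im,cv2.COLOR_BGR2HSV)
s=np.zeros(im.shape[:2],np.uint8); cv2.circle(s,(316,173),14,1,-1)
for c in blobs((hsv[:,:,1]>70)&(s>0),60):
    p=onz(m,c.reshape(-1,2),36).astype(np.float32); print(cv2.minEnclosingCircle(p),cv2.fitEllipse(p),cv2.boundingRect(c))
E
python3 eyes2.py
```

```text
((494.7674560546875, -246.43035888671875), 8.142925262451172) ((494.7027587890625, -246.42311096191406), (14.014178276062012, 15.418161392211914), 175.7787628173828) (305, 163, 21, 19)
```

>>> {"method": "carry_out", "body": {"plan": [{"tx":-25.5,"ty":-0.8,"tz":-15,"rx":0,"ry":0,"rz":0},{"tx":-25.5,"ty":-0.8,"tz":-15,"rx":0,"ry":0,"rz":0},{"tx":0,"ty":0,"tz":-26,"rx":0,"ry":0,"rz":0},{"tx":0,"ty":0,"tz":-18,"rx":0,"ry":0,"rz":0},{"tx":0,"ty":0,"tz":0,"rx":0,"ry":0,"rz":0},{"tx":0,"ty":0,"tz":-2,"rx":0,"ry":0,"rz":0},{"tx":0,"ty":0,"tz":-2,"rx":0,"ry":0,"rz":0},{"tx":0,"ty":0,"tz":-2,"rx":0,"ry":0,"rz":0}]}}

```text
time: 6.55
tool_pos: [496.0, -247.6, 73.6]
tcp_rot: [-3.141, 0.002, 3.141]
contact_force: [-0.5, 0.3, -1.8]
grip_width: 19.5
finger_force: 30.0
```

>>> {"method": "carry_out", "body": {"plan": [{"tx":0,"ty":0,"tz":-2,"rx":0,"ry":0,"rz":0},{"tx":0,"ty":0,"tz":0,"rx":0,"ry":0,"rz":0}]}}

```text
time: 6.75
tool_pos: [495.3, -247.5, 70.8]
tcp_rot: [3.142, 0.0, 3.141]
contact_force: [0.6, -0.7, -1.8]
grip_width: 19.1
finger_force: 30.0
```

```bash
python3 - <<'E'
from h import *
im,m=snap("wrist","w5.png"); o=bot.get_obs(); print(o["tool_pos"],o["contact_force"],o["moment"],o["joint_positions"])
cv2.imwrite("pics/c5.png",cv2.resize(im[150:350,200:440,::-1],(720,600)))
E
```

```text
[ 495.28 -247.56   70.83] [ 0.26 -0.06 -0.67] [ 0.02  0.02 -0.02] [-0.6   0.56  1.64  0.    0.94 -2.17]
```

View pics/c5.png

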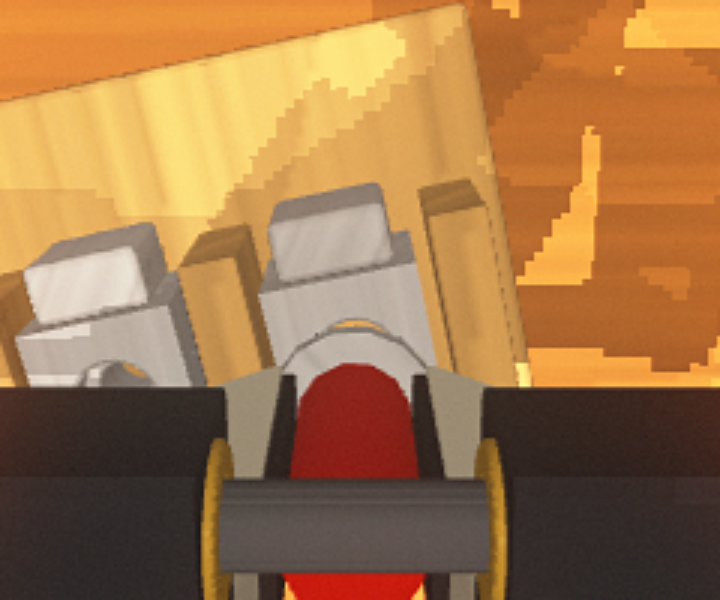

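The tip is about 2 mm into the eye without contact, and the shoulder sits over the eye. I'll go on down in small steps with a 1 mm y correction.

>>> {"method": "carry_out", "body": {"plan": [{"tx":0,"ty":1,"tz":-2,"rx":0,"ry":0,"rz":0},{"tx":0,"ty":0,"tz":-2,"rx":0,"ry":0,"rz":0},{"tx":0,"ty":0,"tz":-2,"rx":0,"ry":0,"rz":0},{"tx":0,"ty":0,"tz":0,"rx":0,"ry":0,"rz":0}]}}

```text
time: 7.2
tool_pos: [495.1, -246.4, 64.4]
tcp_rot: [3.141, -0.001, 3.141]
contact_force: [-0.2, -0.1, -1.8]
grip_width: 19.4
finger_force: 30.0
```

>>> {"method": "carry_out", "body": {"plan": [{"tx":0,"ty":0,"tz":-2,"rx":0,"ry":0,"rz":0},{"tx":0,"ty":0,"tz":-2,"rx":0,"ry":0,"rz":0},{"tx":0,"ty":0,"tz":0,"rx":0,"ry":0,"rz":0}]}}

```text
time: 7.5
tool_pos: [495.1, -246.4, 60.4]
tcp_rot: [3.141, -0.0, 3.141]
contact_force: [-0.0, 0.4, -0.6]
grip_width: 19.7
finger_force: 30.0
```

>>> {"method": "carry_out", "body": {"plan": [{"tx":0,"ty":0,"tz":-3,"rx":0,"ry":0,"rz":0},{"tx":0,"ty":0,"tz":-3,"rx":0,"ry":0,"rz":0},{"tx":0,"ty":0,"tz":-3,"rx":0,"ry":0,"rz":0},{"tx":0,"ty":0,"tz":-2,"rx":0,"ry":0,"rz":0},{"tx":0,"ty":0,"tz":0,"rx":0,"ry":0,"rz":0}]}}

```text
time: 8.0
tool_pos: [495.1, -246.3, 49.3]
tcp_rot: [3.141, -0.001, 3.141]
contact_force: [-0.0, 0.9, -1.4]
grip_width: 19.4
finger_force: 30.0
```

>>> {"method": "carry_out", "body": {"plan": [{"tx":0,"ty":0,"tz":-0.7,"rx":0,"ry":0,"rz":0},{"tx":0,"ty":0,"tz":0,"rx":0,"ry":0,"rz":0}]}}

```text
time: 8.2
tool_pos: [495.3, -246.5, 49.1]
tcp_rot: [3.142, 0.0, 3.141]
contact_force: [-0.1, -0.1, -1.4]
grip_width: 19.5
finger_force: 30.0
```

>>> {"method": "carry_out", "body": {"plan": [{"tx":0,"ty":0,"tz":-0.7,"rx":0,"ry":0,"rz":0},{"tx":0,"ty":0,"tz":0,"rx":0,"ry":0,"rz":0}]}}

```text
time: 8.4
tool_pos: [495.4, -246.6, 48.6]
tcp_rot: [-3.141, 0.0, 3.141]
contact_force: [0.0, 0.2, 1.5]
grip_width: 19.8
finger_force: 30.0
```

>>> {"method": "carry_out", "body": {"plan": [{"tx":0,"ty":0,"tz":-0.5,"rx":0,"ry":0,"rz":0},{"tx":0,"ty":0,"tz":0,"rx":0,"ry":0,"rz":0}]}}

```text
time: 8.6
tool_pos: [495.5, -246.6, 48.6]
tcp_rot: [-3.141, 0.001, 3.141]
contact_force: [-1.7, 0.9, 5.9]
grip_width: 19.6
finger_force: 30.0
```

The gauge is fully down: the force rose to 6 N at tip height ~12 mm, so this head passes. I'll take the gauge back to its stand.

>>> {"method": "carry_out", "body": {"plan": [{"tx":0,"ty":0,"tz":10,"rx":0,"ry":0,"rz":0},{"tx":0,"ty":0,"tz":15,"rx":0,"ry":0,"rz":0},{"tx":0,"ty":0,"tz":25,"rx":0,"ry":0,"rz":0},{"tx":0,"ty":0,"tz":30,"rx":0,"ry":0,"rz":0},{"tx":0,"ty":0,"tz":25,"rx":0,"ry":0,"rz":0},{"tx":17.5,"ty":37,"tz":0,"rx":0,"ry":0,"rz":0},{"tx":17.5,"ty":37,"tz":0,"rx":0,"ry":0,"rz":0},{"tx":17.5,"ty":37,"tz":0,"rx":0,"ry":0,"rz":0},{"tx":17.5,"ty":37,"tz":0,"rx":0,"ry":0,"rz":0},{"tx":17.5,"ty":37,"tz":0,"rx":0,"ry":0,"rz":0},{"tx":17.5,"ty":37,"tz":0,"rx":0,"ry":0,"rz":0},{"tx":18,"ty":36.6,"tz":0,"rx":0,"ry":0,"rz":0}]}}

```text
time: 9.8
tool_pos: [618.7, 13.8, 153.4]
tcp_rot: [-3.142, 0.0, 3.141]
contact_force: [0.1, -0.1, 0.2]
grip_width: 19.5
finger_force: 30.0
```

>>> {"method": "carry_out", "body": {"plan": [{"tx":0,"ty":0,"tz":-20,"rx":0,"ry":0,"rz":0},{"tx":0,"ty":0,"tz":-25,"rx":0,"ry":0,"rz":0},{"tx":0,"ty":0,"tz":-25,"rx":0,"ry":0,"rz":0},{"tx":0,"ty":0,"tz":0,"rx":0,"ry":0,"rz":0},{"tx":0,"ty":0,"tz":0,"rx":0,"ry":0,"rz":0}]}}

```text
time: 10.3
tool_pos: [618.4, 12.1, 83.4]
tcp_rot: [3.141, -0.0, 3.141]
contact_force: [1.0, -0.0, -0.9]
grip_width: 19.4
finger_force: 30.0
```

```bash
python3 - <<'E'
from h import *
im,m=snap("wrist","w6.png"); o=bot.get_obs(); print(o["tool_pos"],o["tcp_rot"],o["contact_force"],o["grip_width"])
E
```

```text
[619.04  11.94  84.24] [-3.14  0.    3.14] [ 1.12  0.75 -0.68] 19.657729463819273
```

>>> {"method": "carry_out", "body": {"plan": [{"tx":0,"ty":0,"tz":-14,"rx":0,"ry":0,"rz":0},{"tx":0,"ty":0,"tz":-6,"rx":0,"ry":0,"rz":0},{"tx":0,"ty":0,"tz":0,"rx":0,"ry":0,"rz":0}]}}

```text
time: 10.65
tool_pos: [617.5, 12.1, 61.8]
tcp_rot: [3.141, -0.002, 3.141]
contact_force: [0.0, -0.3, -0.0]
grip_width: 19.3
finger_force: 30.0
```

>>> {"method": "carry_out", "body": {"plan": [{"tx":0,"ty":0,"tz":-6,"rx":0,"ry":0,"rz":0},{"tx":0,"ty":0,"tz":-6,"rx":0,"ry":0,"rz":0},{"tx":0,"ty":0,"tz":-6,"rx":0,"ry":0,"rz":0},{"tx":0,"ty":0,"tz":-1.6,"rx":0,"ry":0,"rz":0},{"tx":0,"ty":0,"tz":0,"rx":0,"ry":0,"rz":0}]}}

```text
time: 11.15
tool_pos: [618.2, 12.1, 43.0]
tcp_rot: [3.141, -0.0, 3.141]
contact_force: [-0.9, 1.1, -1.4]
grip_width: 19.2
finger_force: 30.0
```

>>> {"method": "carry_out", "body": {"plan": [{"tx":0,"ty":0,"tz":-0.6,"rx":0,"ry":0,"rz":0},{"tx":0,"ty":0,"tz":0,"rx":0,"ry":0,"rz":0}]}}

```text
time: 11.35
tool_pos: [618.4, 12.1, 42.7]
tcp_rot: [3.142, 0.0, 3.141]
contact_force: [-0.9, -0.2, -1.1]
grip_width: 19.6
finger_force: 30.0
```

>>> {"method": "carry_out", "body": {"plan": [{"tx":0,"ty":0,"tz":0,"rx":0,"ry":0,"rz":0},{"tx":0,"ty":0,"tz":0,"rx":0,"ry":0,"rz":0},{"tx":0,"ty":0,"tz":0,"rx":0,"ry":0,"rz":0},{"tx":0,"ty":0,"tz":0,"rx":0,"ry":0,"rz":0},{"tx":0,"ty":0,"tz":20,"rx":0,"ry":0,"rz":0},{"tx":0,"ty":0,"tz":30,"rx":0,"ry":0,"rz":0},{"tx":0,"ty":0,"tz":40,"rx":0,"ry":0,"rz":0},{"tx":0,"ty":0,"tz":20,"rx":0,"ry":0,"rz":0}], "gripper": 0}}

```text
time: 12.15
tool_pos: [619.5, 12.0, 156.2]
tcp_rot: [-3.141, 0.005, 3.141]
contact_force: [0.7, 0.8, 0.1]
grip_width: 79.1
finger_force: 0.0
```

```bash
python3 - <<'E'
from h import *
im,m=snap("wrist","w7.png"); o=bot.get_obs(); print(o["tool_pos"],o["tcp_rot"],o["grip_width"])
cv2.imwrite("pics/c7.png",im[150:350,200:440,::-1])
hsv=cv2.cvtColor(im,cv2.COLOR_RGB2HSV); s=np.zeros(im.shape[:2],bool); s[200:300,270:360]=1
w=(hsv[:,:,1]<60)&(im[:,:,0]>120)&s
for c in blobs(w,30): p=onz(m,c.reshape(-1,2),34).astype(np.float32); print("shoulder",cv2.minEnclosingCircle(p))
r=((hsv[:,:,0]<4)|(hsv[:,:,0]>174))&(hsv[:,:,1]>200)&s
for c in blobs(r,30): print("red",cv2.boundingRect(c))
print(proj(m,[[617.7,12.4,84],[617.7,12.4,34]]))
E
```

```text
[620.69  11.9  158.81] [-3.14  0.01  3.14] 82.84932648361637
shoulder ((617.9524536132812, 12.343903541564941), 14.765059471130371)
red (310, 236, 18, 12)
[[317.86 247.64]
 [317.82 230.22]]
```

>>> {"method": "carry_out", "body": {"plan": [{"tx":-12.3,"ty":-25.8,"tz":0,"rx":0,"ry":0,"rz":-0.136},{"tx":-12.3,"ty":-25.8,"tz":0,"rx":0,"ry":0,"rz":-0.136},{"tx":-12.3,"ty":-25.8,"tz":0,"rx":0,"ry":0,"rz":-0.136},{"tx":-12.3,"ty":-25.8,"tz":0,"rx":0,"ry":0,"rz":-0.136},{"tx":-12.3,"ty":-25.8,"tz":0,"rx":0,"ry":0,"rz":-0.136},{"tx":-12.3,"ty":-25.8,"tz":0,"rx":0,"ry":0,"rz":-0.136},{"tx":-12.3,"ty":-25.8,"tz":0,"rx":0,"ry":0,"rz":-0.136},{"tx":-12.3,"ty":-25.8,"tz":0,"rx":0,"ry":0,"rz":-0.136},{"tx":-12.3,"ty":-25.8,"tz":0,"rx":0,"ry":0,"rz":-0.136},{"tx":-12.3,"ty":-25.8,"tz":0,"rx":0,"ry":0,"rz":-0.136},{"tx":0,"ty":0,"tz":0,"rx":0,"ry":0,"rz":0},{"tx":0,"ty":0,"tz":0,"rx":0,"ry":0,"rz":0}]}}

```text
time: 13.4
tool_pos: [495.0, -246.1, 152.2]
tcp_rot: [-3.141, -0.001, 1.781]
contact_force: [-0.3, -0.1, 0.3]
grip_width: 91.7
finger_force: 0.0
```

```bash
python3 - <<'E'
from h import *
im,m=snap("wrist","w8.png"); o=bot.get_obs(); print(o["tool_pos"],o["tcp_rot"],o["grip_width"],o["joint_positions"])
print(proj(m,[[495.2,-246.3,36]]))
E
```

```text
[ 495.25 -245.44  152.3 ] [-3.14 -0.    1.78] 91.40775854263245 [-0.6   0.46  1.56  0.    1.12 -0.81]
[[318.66 234.75]]
```

View pics/w8.png

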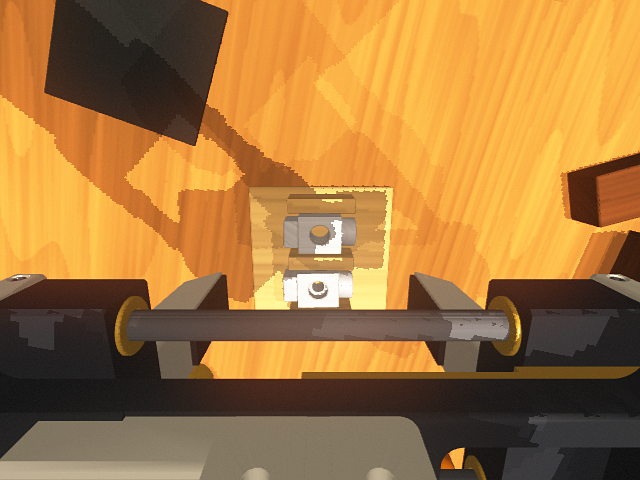

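The eye is at (319.5,234.5), under the grip centre line as predicted, and the rack is aligned with the fingers. I'll descend and grip by the ends.

>>> {"method": "carry_out", "body": {"plan": [{"tx":0,"ty":0,"tz":-30,"rx":0,"ry":0,"rz":0},{"tx":0,"ty":0,"tz":-35,"rx":0,"ry":0,"rz":0},{"tx":0,"ty":0,"tz":-30,"rx":0,"ry":0,"rz":0},{"tx":0,"ty":0,"tz":-20,"rx":0,"ry":0,"rz":0},{"tx":0,"ty":0,"tz":-15,"rx":0,"ry":0,"rz":0},{"tx":0,"ty":0,"tz":-7,"rx":0,"ry":0,"rz":0},{"tx":0,"ty":0,"tz":0,"rx":0,"ry":0,"rz":0},{"tx":0,"ty":0,"tz":-3.5,"rx":0,"ry":0,"rz":0},{"tx":0,"ty":0,"tz":0,"rx":0,"ry":0,"rz":0}]}}

```text
time: 14.35
tool_pos: [495.7, -245.9, 12.6]
tcp_rot: [3.141, 0.001, 1.781]
contact_force: [0.7, 0.9, -0.2]
grip_width: 91.5
finger_force: 0.0
```

>>> {"method": "carry_out", "body": {"plan": [{"tx":0,"ty":0,"tz":0,"rx":0,"ry":0,"rz":0},{"tx":0,"ty":0,"tz":0,"rx":0,"ry":0,"rz":0},{"tx":0,"ty":0,"tz":0,"rx":0,"ry":0,"rz":0},{"tx":0,"ty":0,"tz":0,"rx":0,"ry":0,"rz":0},{"tx":0,"ty":0,"tz":0,"rx":0,"ry":0,"rz":0},{"tx":0,"ty":0,"tz":0,"rx":0,"ry":0,"rz":0},{"tx":0,"ty":0,"tz":0,"rx":0,"ry":0,"rz":0},{"tx":0,"ty":0,"tz":0,"rx":0,"ry":0,"rz":0}], "gripper": 1}}

```text
time: 15.15
tool_pos: [495.4, -246.0, 12.3]
tcp_rot: [3.141, 0.0, 1.781]
contact_force: [0.1, -0.0, 2.9]
grip_width: 62.0
finger_force: 30.0
```

>>> {"method": "carry_out", "body": {"plan": [{"tx":0,"ty":0,"tz":4,"rx":0,"ry":0,"rz":0},{"tx":0,"ty":0,"tz":8,"rx":0,"ry":0,"rz":0},{"tx":0,"ty":0,"tz":16,"rx":0,"ry":0,"rz":0},{"tx":0,"ty":0,"tz":24,"rx":0,"ry":0,"rz":0},{"tx":0,"ty":0,"tz":18,"rx":0,"ry":0,"rz":0},{"tx":0,"ty":0,"tz":8,"rx":0,"ry":0,"rz":0},{"tx":0,"ty":0,"tz":0,"rx":0,"ry":0,"rz":0},{"tx":0,"ty":0,"tz":0,"rx":0,"ry":0,"rz":0}]}}

```text
time: 15.95
tool_pos: [494.8, -245.6, 89.5]
tcp_rot: [-3.141, -0.001, 1.781]
contact_force: [0.0, -0.1, -1.4]
grip_width: 62.0
finger_force: 30.0
```

>>> {"method": "carry_out", "body": {"plan": [{"tx":-2,"ty":14,"tz":0,"rx":0,"ry":0,"rz":0},{"tx":-3,"ty":22,"tz":0,"rx":0,"ry":0,"rz":0},{"tx":-4,"ty":30,"tz":0,"rx":0,"ry":0,"rz":0},{"tx":-5,"ty":32,"tz":0,"rx":0,"ry":0,"rz":0},{"tx":-5,"ty":32,"tz":0,"rx":0,"ry":0,"rz":0},{"tx":-5,"ty":32,"tz":0,"rx":0,"ry":0,"rz":0},{"tx":-4,"ty":32,"tz":0,"rx":0,"ry":0,"rz":0},{"tx":-4,"ty":30,"tz":0,"rx":0,"ry":0,"rz":0},{"tx":-2,"ty":22,"tz":0,"rx":0,"ry":0,"rz":0},{"tx":-2,"ty":14,"tz":0,"rx":0,"ry":0,"rz":0},{"tx":0,"ty":0,"tz":0,"rx":0,"ry":0,"rz":0},{"tx":0,"ty":0,"tz":0,"rx":0,"ry":0,"rz":0}]}}

```text
time: 17.15
tool_pos: [459.1, 14.0, 89.9]
tcp_rot: [-3.141, 0.0, 1.782]
contact_force: [0.3, -0.3, -1.5]
grip_width: 61.5
finger_force: 30.0
```

```bash
python3 - <<'E'
from h import *
im,m=snap("wrist","w9.png"); o=bot.get_obs(); print(o["tool_pos"],o["tcp_rot"],o["grip_width"],o["finger_force"],o["contact_force"])
E
```

```text
[459.32  13.6   89.97] [-3.14  0.    1.78] 61.81502440877751 29.99959498643875 [ 0.87 -0.31 -1.67]
```

View pics/w9.png

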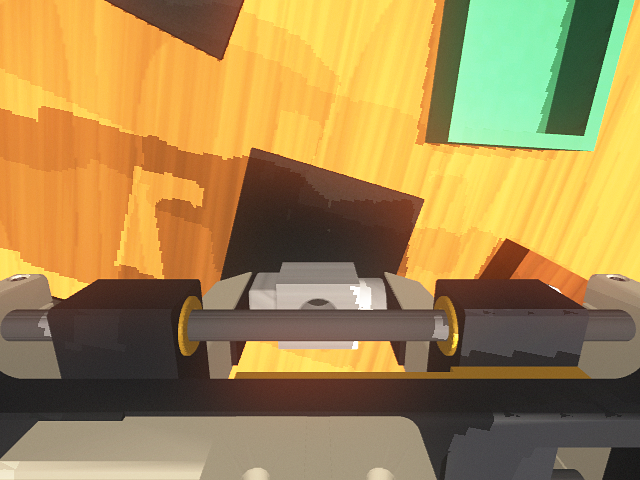

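The head is held level over the pad, with the eye at (318,303).

>>> {"method": "carry_out", "body": {"plan": [{"tx":0,"ty":0,"tz":-15,"rx":0,"ry":0,"rz":0},{"tx":0,"ty":0,"tz":-25,"rx":0,"ry":0,"rz":0},{"tx":0,"ty":0,"tz":-20,"rx":0,"ry":0,"rz":0},{"tx":0,"ty":0,"tz":-12,"rx":0,"ry":0,"rz":0},{"tx":0,"ty":0,"tz":-6,"rx":0,"ry":0,"rz":0},{"tx":0,"ty":0,"tz":-2,"rx":0,"ry":0,"rz":0},{"tx":0,"ty":0,"tz":0,"rx":0,"ry":0,"rz":0},{"tx":0,"ty":0,"tz":0,"rx":0,"ry":0,"rz":0}]}}

```text
time: 18.0
tool_pos: [459.8, 13.9, 10.7]
tcp_rot: [3.14, 0.0, 1.78]
contact_force: [0.8, 0.5, -1.6]
grip_width: 61.6
finger_force: 30.0
```

>>> {"method": "carry_out", "body": {"plan": [{"tx":0,"ty":0,"tz":-1,"rx":0,"ry":0,"rz":0},{"tx":0,"ty":0,"tz":0,"rx":0,"ry":0,"rz":0}]}}

```text
time: 18.2
tool_pos: [459.5, 14.1, 9.5]
tcp_rot: [3.141, 0.0, 1.781]
contact_force: [0.5, 0.3, -2.6]
grip_width: 61.9
finger_force: 30.0
```

>>> {"method": "carry_out", "body": {"plan": [{"tx":0,"ty":0,"tz":-0.6,"rx":0,"ry":0,"rz":0},{"tx":0,"ty":0,"tz":0,"rx":0,"ry":0,"rz":0}]}}

```text
time: 18.4
tool_pos: [459.3, 14.1, 8.6]
tcp_rot: [3.141, 0.0, 1.781]
contact_force: [-0.2, -0.8, -1.9]
grip_width: 61.7
finger_force: 30.0
```

>>> {"method": "carry_out", "body": {"plan": [{"tx":0,"ty":0,"tz":-0.5,"rx":0,"ry":0,"rz":0},{"tx":0,"ty":0,"tz":0,"rx":0,"ry":0,"rz":0}]}}

```text
time: 18.6
tool_pos: [459.3, 14.1, 8.3]
tcp_rot: [3.141, 0.0, 1.781]
contact_force: [-1.3, 0.9, 2.6]
grip_width: 61.7
finger_force: 30.0
```

>>> {"method": "carry_out", "body": {"plan": [{"tx":0,"ty":0,"tz":-0.3,"rx":0,"ry":0,"rz":0},{"tx":0,"ty":0,"tz":0,"rx":0,"ry":0,"rz":0}]}}

```text
time: 18.8
tool_pos: [459.3, 14.2, 8.3]
tcp_rot: [3.141, 0.0, 1.781]
contact_force: [-2.3, 1.1, 7.1]
grip_width: 61.8
finger_force: 30.0
```

>>> {"method": "carry_out", "body": {"plan": [{"tx":0,"ty":0,"tz":0,"rx":0,"ry":0,"rz":0},{"tx":0,"ty":0,"tz":0,"rx":0,"ry":0,"rz":0},{"tx":0,"ty":0,"tz":0,"rx":0,"ry":0,"rz":0},{"tx":0,"ty":0,"tz":0,"rx":0,"ry":0,"rz":0},{"tx":0,"ty":0,"tz":15,"rx":0,"ry":0,"rz":0},{"tx":0,"ty":0,"tz":30,"rx":0,"ry":0,"rz":0},{"tx":0,"ty":0,"tz":40,"rx":0,"ry":0,"rz":0},{"tx":0,"ty":0,"tz":35,"rx":0,"ry":0,"rz":0}], "gripper": 0}}

```text
time: 19.6
tool_pos: [459.1, 14.1, 129.2]
tcp_rot: [-3.142, -0.0, 1.781]
contact_force: [0.9, -0.2, 0.2]
grip_width: 91.7
finger_force: 0.0
```

>>> {"method": "carry_out", "body": {"plan": [{"tx":0,"ty":0,"tz":0,"rx":0,"ry":0,"rz":0.131},{"tx":0,"ty":0,"tz":0,"rx":0,"ry":0,"rz":0.131},{"tx":0,"ty":0,"tz":0,"rx":0,"ry":0,"rz":0.131},{"tx":0,"ty":0,"tz":0,"rx":0,"ry":0,"rz":0.131},{"tx":0,"ty":0,"tz":0,"rx":0,"ry":0,"rz":0.131},{"tx":0,"ty":0,"tz":0,"rx":0,"ry":0,"rz":0.131},{"tx":0,"ty":0,"tz":0,"rx":0,"ry":0,"rz":0.131},{"tx":0,"ty":0,"tz":0,"rx":0,"ry":0,"rz":0.131},{"tx":0,"ty":0,"tz":0,"rx":0,"ry":0,"rz":0.131},{"tx":0,"ty":0,"tz":0,"rx":0,"ry":0,"rz":0.131},{"tx":0,"ty":0,"tz":0,"rx":0,"ry":0,"rz":0.131},{"tx":0,"ty":0,"tz":0,"rx":0,"ry":0,"rz":0.13}]}}

```text
time: 20.8
tool_pos: [459.2, 14.1, 127.6]
tcp_rot: [3.141, -0.0, -2.926]
contact_force: [0.1, -0.0, -0.4]
grip_width: 91.9
finger_force: 0.0
```

>>> {"method": "carry_out", "body": {"plan": [{"tx":0,"ty":0,"tz":0,"rx":0,"ry":0,"rz":0},{"tx":0,"ty":0,"tz":0,"rx":0,"ry":0,"rz":0}]}}

```text
time: 21.0
tool_pos: [459.2, 14.1, 127.7]
tcp_rot: [3.141, -0.0, -2.935]
contact_force: [0.3, -0.1, -0.2]
grip_width: 92.0
finger_force: 0.0
```

```bash
cat > head.py <<'E'
from h import *
import sys
im,m=snap("wrist",sys.argv[1]); o=bot.get_obs(); print(o["tool_pos"],o["tcp_rot"],o["grip_width"],o["joint_positions"])
hsv=cv2.cvtColor(im,cv2.COLOR_RGB2HSV); s=np.zeros(im.shape[:2],bool); s[150:306,235:405]=1
w=(hsv[:,:,1]<70)&(im.max(2)>95)&s
for c in blobs(w,200): print("head",rect(m,c,32),cv2.boundingRect(c))
X=[459.3,14.1,32]; print(proj(m,X))
E
python3 head.py w10.png
```

```text
[459.21  14.1  127.68] [ 3.14 -0.   -2.93] 91.87731986347961 [-0.14  0.34  1.84  0.    0.96 -1.91]
head (array([456.44,  12.59]), 63.97753143310547, 32.63385009765625, np.float64(0.23299673468821092)) (295, 197, 43, 80)
[[317.02 241.54]]
```

>>> {"method": "carry_out", "body": {"plan": [{"tx":0,"ty":0,"tz":-30,"rx":0,"ry":0,"rz":0},{"tx":0,"ty":0,"tz":-35,"rx":0,"ry":0,"rz":0},{"tx":0,"ty":0,"tz":-28,"rx":0,"ry":0,"rz":0},{"tx":0,"ty":0,"tz":-16,"rx":0,"ry":0,"rz":0},{"tx":0,"ty":0,"tz":-7,"rx":0,"ry":0,"rz":0},{"tx":0,"ty":0,"tz":-3,"rx":0,"ry":0,"rz":0},{"tx":0,"ty":0,"tz":-1,"rx":0,"ry":0,"rz":0},{"tx":0,"ty":0,"tz":0,"rx":0,"ry":0,"rz":0}]}}

```text
time: 21.85
tool_pos: [459.8, 14.0, 8.4]
tcp_rot: [-3.141, 0.001, -2.932]
contact_force: [0.3, 0.6, -0.4]
grip_width: 91.8
finger_force: 0.0
```

>>> {"method": "carry_out", "body": {"plan": [{"tx":0,"ty":0,"tz":0,"rx":0,"ry":0,"rz":0},{"tx":0,"ty":0,"tz":0,"rx":0,"ry":0,"rz":0},{"tx":0,"ty":0,"tz":0,"rx":0,"ry":0,"rz":0},{"tx":0,"ty":0,"tz":0,"rx":0,"ry":0,"rz":0},{"tx":0,"ty":0,"tz":0,"rx":0,"ry":0,"rz":0},{"tx":0,"ty":0,"tz":0,"rx":0,"ry":0,"rz":0},{"tx":0,"ty":0,"tz":0,"rx":0,"ry":0,"rz":0},{"tx":0,"ty":0,"tz":0,"rx":0,"ry":0,"rz":0},{"tx":0,"ty":0,"tz":0,"rx":0,"ry":0,"rz":0},{"tx":0,"ty":0,"tz":0,"rx":0,"ry":0,"rz":0},{"tx":0,"ty":0,"tz":0,"rx":0,"ry":0,"rz":0},{"tx":0,"ty":0,"tz":0,"rx":0,"ry":0,"rz":0}], "gripper": 1}}

```text
time: 23.05
tool_pos: [459.3, 14.1, 7.7]
tcp_rot: [3.142, 0.0, -2.931]
contact_force: [0.2, -0.6, -0.4]
grip_width: 32.1
finger_force: 30.0
```

>>> {"method": "carry_out", "body": {"plan": [{"tx":0,"ty":0,"tz":5,"rx":0,"ry":0,"rz":0},{"tx":0,"ty":0,"tz":15,"rx":0,"ry":0,"rz":0},{"tx":0,"ty":0,"tz":30,"rx":0,"ry":0,"rz":0},{"tx":0,"ty":0,"tz":40,"rx":0,"ry":0,"rz":0},{"tx":0,"ty":0,"tz":32,"rx":0,"ry":0,"rz":0},{"tx":10,"ty":12,"tz":0,"rx":0,"ry":0,"rz":-0.01},{"tx":20,"ty":24,"tz":0,"rx":0,"ry":0,"rz":-0.01},{"tx":26,"ty":32,"tz":0,"rx":0,"ry":0,"rz":-0.01},{"tx":29,"ty":35,"tz":0,"rx":0,"ry":0,"rz":-0.01},{"tx":26,"ty":32,"tz":0,"rx":0,"ry":0,"rz":-0.01},{"tx":20,"ty":24,"tz":0,"rx":0,"ry":0,"rz":-0.01},{"tx":10,"ty":12,"tz":0,"rx":0,"ry":0,"rz":0}]}}

```text
time: 24.25
tool_pos: [601.1, 187.5, 129.4]
tcp_rot: [3.141, -0.0, -2.99]
contact_force: [-0.3, 0.2, -2.1]
grip_width: 31.7
finger_force: 30.0
```

>>> {"method": "carry_out", "body": {"plan": [{"tx":0,"ty":0,"tz":0,"rx":0,"ry":0,"rz":0},{"tx":0,"ty":0,"tz":0,"rx":0,"ry":0,"rz":0},{"tx":0,"ty":0,"tz":0,"rx":0,"ry":0,"rz":0}]}}

```text
time: 24.55
tool_pos: [599.5, 184.2, 129.7]
tcp_rot: [-3.141, -0.001, -2.992]
contact_force: [0.3, -0.6, -2.0]
grip_width: 31.6
finger_force: 30.0
```

```bash
python3 - <<'E'
from h import *
im,m=snap("wrist","w11.png"); o=bot.get_obs(); print(o["tool_pos"],o["tcp_rot"],o["grip_width"],o["contact_force"],o["joint_positions"])
hsv=cv2.cvtColor(im,cv2.COLOR_RGB2HSV); s=np.zeros(im.shape[:2],bool); s[:275]=1
for c in blobs((cv2.inRange(hsv,(50,60,30),(90,255,255))>0)&s,2000): print(rect(m,c,44),cv2.boundingRect(c))
yaw=.149;T=lambda x,y,z:[541.9+x*np.cos(yaw)-y*np.sin(yaw),214.9+x*np.sin(yaw)+y*np.cos(yaw),z]
print(proj(m,[T(*p,44) for p in((-43,-108),(43,-108),(43,108),(-43,108))]))
# rim profile along tray x at several tray y: print inner/outer edges as hue changes
for y in(-60,-40):
    xs=np.arange(-60,61,1.); px=np.round(proj(m,[T(x,y,44) for x in xs])).astype(int)
    print(y,[(int(x),*(map(int,hsv[v,u]))) for x,(u,v) in zip(xs,px) if 0<=v<480 and(abs(abs(x)-39)<9)])
E
```

```text
[599.62 184.17 129.83] [-3.14 -0.   -2.99] 31.803753205218026 [ 0.31  0.16 -1.06] [ 0.18  0.61  1.36 -0.    1.18 -1.54]
(array([542.99, 215.95]), 214.02166748046875, 84.82540130615234, np.float64(-1.4207564442066518)) (218, 113, 316, 122)
[[215.08 109.96]
 [224.29 233.05]
 [514.4  233.31]
 [534.22 110.32]]
-60 [(-47, 19, 175, 253), (-46, 19, 174, 255), (-45, 18, 174, 255), (-44, 13, 192, 202), (-43, 14, 194, 208), (-42, 24, 131, 164), (-41, 57, 97, 171), (-40, 55, 95, 167), (-39, 55, 97, 166), (-38, 56, 96, 167), (-37, 56, 94, 165), (-36, 55, 96, 164), (-35, 59, 93, 165), (-34, 58, 97, 174), (-33, 27, 111, 78), (-32, 36, 99, 90), (-31, 52, 100, 132), (31, 58, 90, 88), (32, 58, 95, 86), (33, 57, 94, 92), (34, 58, 96, 88), (35, 57, 84, 88), (36, 61, 94, 109), (37, 62, 98, 127), (38, 61, 98, 125), (39, 64, 103, 124), (40, 62, 101, 124), (41, 63, 97, 126), (42, 61, 97, 126), (43, 62, 99, 126), (44, 65, 110, 127), (45, 13, 174, 158), (46, 13, 179, 151), (47, 13, 176, 151)]
-40 [(-47, 19, 180, 255), (-46, 13, 191, 207), (-45, 13, 187, 202), (-44, 14, 191, 200), (-43, 13, 189, 202), (-42, 24, 131, 162), (-41, 58, 92, 167), (-40, 55, 94, 166), (-39, 56, 95, 167), (-38, 57, 92, 167), (-37, 58, 90, 165), (-36, 57, 97, 166), (-35, 58, 93, 168), (-34, 61, 96, 172), (-33, 29, 107, 79), (-32, 35, 100, 89), (-31, 55, 94, 135), (31, 62, 96, 96), (32, 63, 100, 94), (33, 62, 96, 96), (34, 64, 99, 95), (35, 62, 94, 92), (36, 66, 119, 120), (37, 66, 121, 158), (38, 67, 119, 157), (39, 67, 120, 155), (40, 65, 103, 119), (41, 66, 116, 156), (42, 65, 117, 126), (43, 54, 59, 122), (44, 15, 35, 133), (45, 17, 34, 134), (46, 18, 35, 131), (47, 22, 36, 135)]
```

```bash
python3 - <<'E'
from h import *
m=bot.camera_model("wrist"); im=cv2.imread("pics/w11.png"); hsv=cv2.cvtColor(im,cv2.COLOR_BGR2HSV); o=bot.get_obs(); p=o["tool_pos"]; yaw=.149
print(p)
T=lambda x,y,z:[p[0]+x*np.cos(yaw)-y*np.sin(yaw),p[1]+x*np.sin(yaw)+y*np.cos(yaw),z]
u0=p[2]-3.7
for z in(2,14,26): print(z,proj(m,[T(-31,0,u0+z),T(-31,-12,u0+z),T(-31,12,u0+z)]).round(1).tolist())
print("eye",proj(m,T(0,0,u0+28)))
for u in(310,317,324): print(u,[(v,*map(int,hsv[v,u])) for v in range(225,290,2)])
E
```

```text
[599.62 184.17 129.83]
2 [[317.0, 233.3], [292.4, 233.3], [341.6, 233.3]]
14 [[317.0, 239.9], [290.5, 239.9], [343.4, 240.0]]
26 [[316.9, 247.7], [288.3, 247.7], [345.6, 247.7]]
eye [[316.91 316.77]]
310 [(225, 65, 107, 126), (227, 63, 108, 127), (229, 64, 110, 125), (231, 65, 106, 123), (233, 55, 59, 125), (235, 18, 43, 132), (237, 16, 36, 136), (239, 17, 36, 134), (241, 19, 40, 133), (243, 17, 43, 137), (245, 15, 40, 139), (247, 15, 30, 204), (249, 19, 29, 214), (251, 18, 27, 224), (253, 17, 28, 225), (255, 17, 28, 192), (257, 16, 33, 193), (259, 16, 30, 193), (261, 17, 35, 195), (263, 16, 29, 193), (265, 15, 32, 194), (267, 17, 33, 198), (269, 14, 32, 194), (271, 17, 32, 197), (273, 16, 33, 162), (275, 14, 43, 137), (277, 13, 35, 167), (279, 14, 28, 194), (281, 14, 27, 195), (283, 18, 29, 194), (285, 16, 30, 194), (287, 17, 30, 194), (289, 14, 33, 195)]
317 [(225, 66, 117, 161), (227, 66, 115, 155), (229, 67, 116, 152), (231, 66, 115, 160), (233, 56, 60, 124), (235, 19, 35, 137), (237, 14, 36, 136), (239, 19, 42, 135), (241, 17, 35, 138), (243, 20, 38, 136), (245, 13, 36, 136), (2
[... 406 characters left out ...]
, 32, 189), (289, 16, 30, 190)]
324 [(225, 68, 118, 154), (227, 67, 119, 150), (229, 67, 117, 151), (231, 66, 117, 152), (233, 58, 61, 141), (235, 20, 34, 137), (237, 22, 34, 137), (239, 19, 35, 140), (241, 15, 37, 139), (243, 14, 39, 144), (245, 19, 43, 143), (247, 18, 29, 205), (249, 17, 27, 219), (251, 16, 23, 228), (253, 14, 26, 228), (255, 19, 30, 228), (257, 16, 32, 193), (259, 14, 29, 193), (261, 14, 34, 190), (263, 15, 32, 190), (265, 15, 30, 188), (267, 12, 31, 189), (269, 14, 32, 191), (271, 14, 29, 192), (273, 16, 33, 160), (275, 16, 36, 135), (277, 18, 36, 165), (279, 14, 33, 195), (281, 16, 35, 194), (283, 16, 33, 194), (285, 14, 33, 194), (287, 16, 32, 193), (289, 13, 30, 194)]
```

>>> {"method": "carry_out", "body": {"plan": [{"tx":-12.8,"ty":1.2,"tz":0,"rx":0,"ry":0,"rz":0},{"tx":-20,"ty":2.5,"tz":-5,"rx":0,"ry":0,"rz":0},{"tx":-20,"ty":2.5,"tz":-15,"rx":0,"ry":0,"rz":0},{"tx":0,"ty":0,"tz":-25,"rx":0,"ry":0,"rz":0},{"tx":0,"ty":0,"tz":-20,"rx":0,"ry":0,"rz":0},{"tx":0,"ty":0,"tz":-10,"rx":0,"ry":0,"rz":0},{"tx":0,"ty":0,"tz":0,"rx":0,"ry":0,"rz":0},{"tx":0,"ty":0,"tz":0,"rx":0,"ry":0,"rz":0}]}}

```text
time: 25.4
tool_pos: [548.0, 191.1, 55.5]
tcp_rot: [3.141, 0.001, -2.992]
contact_force: [0.5, -1.2, -1.2]
grip_width: 31.7
finger_force: 30.0
```

```bash
python3 - <<'E'
from h import *
im,m=snap("wrist","w12.png"); o=bot.get_obs(); p=o["tool_pos"]; print(p,o["tcp_rot"],o["contact_force"])
hsv=cv2.cvtColor(im,cv2.COLOR_RGB2HSV); yaw=.149
T=lambda x,y,z:[543.1+x*np.cos(yaw)-y*np.sin(yaw),215.1+x*np.sin(yaw)+y*np.cos(yaw),z]
for y in(-25,-10): 
    xs=np.arange(-46,-29,1.); px=np.round(proj(m,[T(x,y,44) for x in xs])).astype(int)
    print(y,[(int(x),*(map(int,hsv[v,u]))) for x,(u,v) in zip(xs,px)])
E
```

```text
[548.25 191.22  55.83] [ 3.14  0.   -2.99] [ 0.3  -0.08 -1.31]
-25 [(-46, 56, 91, 92), (-45, 56, 88, 90), (-44, 55, 87, 91), (-43, 64, 107, 134), (-42, 65, 107, 141), (-41, 63, 109, 140), (-40, 64, 114, 139), (-39, 63, 108, 144), (-38, 65, 114, 143), (-37, 66, 117, 142), (-36, 65, 113, 135), (-35, 66, 115, 157), (-34, 67, 120, 153), (-33, 68, 116, 152), (-32, 68, 118, 149), (-31, 68, 115, 149), (-30, 68, 121, 152)]
-10 [(-46, 53, 92, 94), (-45, 53, 97, 92), (-44, 54, 89, 92), (-43, 61, 96, 130), (-42, 66, 113, 170), (-41, 65, 114, 170), (-40, 66, 119, 170), (-39, 66, 115, 171), (-38, 67, 124, 169), (-37, 66, 117, 170), (-36, 67, 121, 171), (-35, 66, 117, 174), (-34, 67, 121, 175), (-33, 68, 120, 170), (-32, 68, 123, 174), (-31, 67, 122, 153), (-30, 68, 117, 150)]
```

>>> {"method": "carry_out", "body": {"plan": [{"tx":-1,"ty":-0.5,"tz":-4,"rx":0,"ry":0,"rz":0},{"tx":0,"ty":0,"tz":-5,"rx":0,"ry":0,"rz":0},{"tx":0,"ty":0,"tz":-5,"rx":0,"ry":0,"rz":0},{"tx":0,"ty":0,"tz":0,"rx":0,"ry":0,"rz":0}]}}

```text
time: 25.85
tool_pos: [545.9, 190.7, 39.8]
tcp_rot: [3.142, -0.002, -2.991]
contact_force: [0.9, -0.1, -1.2]
grip_width: 31.9
finger_force: 30.0
```

>>> {"method": "carry_out", "body": {"plan": [{"tx":0,"ty":0,"tz":-8,"rx":0,"ry":0,"rz":0},{"tx":0,"ty":0,"tz":-8,"rx":0,"ry":0,"rz":0},{"tx":0,"ty":0,"tz":-6,"rx":0,"ry":0,"rz":0},{"tx":0,"ty":0,"tz":-3,"rx":0,"ry":0,"rz":0},{"tx":0,"ty":0,"tz":0,"rx":0,"ry":0,"rz":0},{"tx":0,"ty":0,"tz":0,"rx":0,"ry":0,"rz":0}]}}

```text
time: 26.45
tool_pos: [546.6, 190.8, 15.8]
tcp_rot: [3.141, 0.0, -2.991]
contact_force: [0.4, 0.2, -2.1]
grip_width: 32.1
finger_force: 30.0
```

>>> {"method": "carry_out", "body": {"plan": [{"tx":0,"ty":0,"tz":-2,"rx":0,"ry":0,"rz":0},{"tx":0,"ty":0,"tz":-1.3,"rx":0,"ry":0,"rz":0},{"tx":0,"ty":0,"tz":0,"rx":0,"ry":0,"rz":0}]}}

```text
time: 26.75
tool_pos: [546.4, 190.8, 12.4]
tcp_rot: [3.142, -0.0, -2.991]
contact_force: [0.5, -0.1, -2.3]
grip_width: 32.1
finger_force: 30.0
```

>>> {"method": "carry_out", "body": {"plan": [{"tx":0,"ty":0,"tz":-0.6,"rx":0,"ry":0,"rz":0},{"tx":0,"ty":0,"tz":0,"rx":0,"ry":0,"rz":0}]}}

```text
time: 26.95
tool_pos: [546.5, 190.8, 11.8]
tcp_rot: [3.142, 0.0, -2.991]
contact_force: [-0.1, -0.1, -2.3]
grip_width: 31.6
finger_force: 30.0
```

>>> {"method": "carry_out", "body": {"plan": [{"tx":0,"ty":0,"tz":-0.5,"rx":0,"ry":0,"rz":0},{"tx":0,"ty":0,"tz":0,"rx":0,"ry":0,"rz":0}]}}

```text
time: 27.15
tool_pos: [546.5, 190.8, 11.7]
tcp_rot: [3.142, 0.0, -2.991]
contact_force: [-1.0, -0.5, 2.9]
grip_width: 31.9
finger_force: 30.0
```

>>> {"method": "carry_out", "body": {"plan": [{"tx":0,"ty":0,"tz":0,"rx":0,"ry":0,"rz":0},{"tx":0,"ty":0,"tz":0,"rx":0,"ry":0,"rz":0},{"tx":0,"ty":0,"tz":0,"rx":0,"ry":0,"rz":0},{"tx":0,"ty":0,"tz":0,"rx":0,"ry":0,"rz":0},{"tx":0,"ty":0,"tz":0,"rx":0,"ry":0,"rz":0},{"tx":0,"ty":0,"tz":10,"rx":0,"ry":0,"rz":0},{"tx":0,"ty":0,"tz":20,"rx":0,"ry":0,"rz":0},{"tx":0,"ty":0,"tz":35,"rx":0,"ry":0,"rz":0},{"tx":0,"ty":0,"tz":40,"rx":0,"ry":0,"rz":0},{"tx":15,"ty":0,"tz":30,"rx":0,"ry":0,"rz":0},{"tx":15,"ty":0,"tz":10,"rx":0,"ry":0,"rz":0},{"tx":0,"ty":0,"tz":0,"rx":0,"ry":0,"rz":0}], "gripper": 0.4}}

```text
time: 28.35
tool_pos: [578.9, 190.9, 159.3]
tcp_rot: [3.141, 0.006, -2.992]
contact_force: [0.1, 0.3, -0.2]
grip_width: 54.7
finger_force: 0.0
```

```bash
python3 - <<'E'
from h import *
im,m=snap("wrist","w13.png"); o=bot.get_obs(); print(o["tool_pos"],o["grip_width"],o["contact_force"])
hsv=cv2.cvtColor(im,cv2.COLOR_RGB2HSV); s=np.zeros(im.shape[:2],bool); s[:270]=1
w=(hsv[:,:,1]<70)&(im.max(2)>95)&s
for c in blobs(w,300): print("white",rect(m,c,36),cv2.boundingRect(c))
print(proj(m,[[546.5,190.8,36],[532.5,279,36]]))
g,t=snap("top"); gh=cv2.cvtColor(g,cv2.COLOR_RGB2HSV)
for n,X in(("gauge",[617.7,12.4,34]),("A",[505,-296,36]),("Bslot",[495,-246,8]),("new",[546.5,190.8,36])):
    u,v=np.round(proj(t,X)[0]).astype(int); print(n,u,v,g[v-2:v+3,u-2:u+3].mean((0,1)))
E
```

```text
[576.88 190.75 157.19] 55.08651331830955 [-0.8   0.26 -1.15]
white (array([615.69,  17.02]), 28.889629364013672, 25.87374496459961, np.float64(0.5805952831949841)) (93, 228, 35, 33)
white (array([532.04, 278.  ]), 62.01594924926758, 40.14370346069336, np.float64(0.17173114657461497)) (405, 155, 51, 75)
white (array([544.8 , 191.04]), 60.85042190551758, 32.29585647583008, np.float64(0.13916231762911369)) (304, 155, 40, 74)
[[322.83 194.53]
 [430.14 193.75]]
gauge 321 222 [82.04 33.88 31.64]
A 439 254 [112.6  109.56 104.44]
Bslot 419 261 [170.2  167.44 107.32]
new 257 252 [86.8  81.72 73.04]
```

```bash
python3 -c "
from plant import bot
print(bot.close_job())"
```

```text
the job is handed in; nothing more can be done
None
```

The job is handed in: the gauge went fully down in the rack's +y head and is back in its block, and that head now lies eye up across the green tray after a set-down and regrip on the pad; I didn't try the gauge in the other head, whose eye showed a ledge in the camera images, and left it in its rack.

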